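# Oil the spindle, bring the flat round and hold the shaft collar on it

## Task

First oil the spindle bearing with three full strokes of the red pump handle, down to its stop and let all the way up each time. Then pinch the end of the upright shaft, feel for its flat and turn the shaft until the flat faces the red pointer. Last, take the loose collar off its wooden block, slip it over the shaft end with its brass set screw at the flat, and finish holding it there in the fingers: level, its top flush with the end of the shaft, the screw resting gently against the flat, ready for me to tighten; do not let go, and leave the little tin and the thread spool where they are.

Things in the scene. Friction and masses are not known exactly. Their poses are not given: they have to be found in the camera images.
- stand: fixed grey base plate 150 x 225 x 12 mm; green round bearing housing, 56 mm across, top at 68 mm; oil pump on the plate's -y side, its bracket 86 mm high. Origin on the shaft's axis at the bench top, z up. The red pointer, 10 mm wide, sticks out of the housing towards -x to 57 mm from the axis, its top at 62 mm.
- shaft_end (a point): centre of the upper end of the upright steel shaft, 24 mm diameter, end 125 mm above the bench, 57 mm above the housing; z up. On the top 36 mm one milled flat faces -x of this frame: the section there is 20 mm thick (flat 8 mm, round back 12 mm from the axis). The frame turns with the shaft.
- shaft (a joint): angle of the shaft in its bearing, rad, anticlockwise from above positive; 0 when the flat faces the red pointer. It starts 0.6 to 1.5 below 0. Light friction (0.08 N m) holds it where it is left.
- pump_lever (a joint): angle of the pump lever, rad: 0 fully up at rest, 0.7 on its lower stop. A spring brings it back up by itself; at the handle it takes about 2.5 N to start and 7 N at the stop.
- lever_grip (a point): centre of the red handle bar (18 mm diameter, 50 mm long along the stand's y) of the pump lever, to be pressed down from above. 100 mm from the pivot, which lies 75 mm above the bench at x 0, y -125 mm of the stand; the handle is on its -x side, 34 mm above it at rest, 34 mm below it at the stop.
- collar_mid (a point): centre of the loose dark steel collar, half-way up: ring 20 mm high, 42 mm across, bore 26.8 mm, 120 g, z up. Flat cheeks 26 mm long at +y and -y, 44 mm over them, to grip. Brass set screw at -x: its 5 mm tip reaches inside the bore to 9.6 mm from the axis (1.6 mm off the flat when centred), so the collar goes on the shaft only with the screw at the flat.
- collar_top (a point): centre of the collar's upper face, 10 mm above its centre.
- collar_screw (a point): outer end of the collar's set screw head, 25.5 mm from the collar's axis in its -x direction, half-way up.
- park_block: fixed wooden block 36 x 34 x 30 mm on which the collar stands at the start, square with it; origin at the centre of its underside.
- rivet_tin: small round tin, 43 mm across, 21 mm high, on the bench to the right of the stand; origin under its centre. Leave alone.
- thread_spool: wooden spool with red thread, 38 mm across, 50 mm high, standing on the bench behind the collar's block; origin under its centre. Leave alone.

How it is judged:
By the outcome, as a careful person would: the job done as asked, in the order asked, and still so for the second after the job is handed in, while the arm keeps its last pose, push and grip.
It also fails if it takes over 72 s, if anything falls off the work surface, if the arm or the gripper's body presses on something with over 40 N, if the wrist force passes 120 N, or if a joint passes its speed limit or range.

## Robot

A 7-joint arm with a two-finger parallel gripper is mounted at the origin on a cart in front of the work surface, level with it; the furniture and walls round the work are solid. World frame = base frame: x ahead of the robot, y to its left, z up, the work surface at z = 0. Lengths are in mm, angles in rad, forces in N, time in s.
With the tool pointing down it reaches from about 400 to 875 mm from the base axis. Payload 4.4 kg.
Tool frame: the origin (TCP) lies on the centre line of the jaws, within the pads' length; the fingertips stand 19 mm ahead of it and the grasp point (between the pads) is the TCP; z points along the fingers, y is the line along which they close (so a half turn about z gives the same grasp; the last joint's range is limited). The gripper opens to 85 mm and grips with 20 to 120 N. Pads are 22 mm wide; open, the fingers measure 114 mm over their backs; the gripper's body (76 mm by 85 mm) begins 54 mm behind the grasp point. The pads swing forward as they close: fully open they stand 13 mm farther back than shut.
Start: joints at [-1.329, 0.628, 0.038, 1.517, -0.027, 0.996, -0.02], TCP at [196.902, 619.473, 250.313] pointing down, gripper open.
Joint ranges: [-3.06, 3.06], [-0.37, 2.12], [-1.25, 1.32], [0.18, 2.47], [-1.1, 4.24], [0.23, 1.98], [-2.94, 2.94]. Speed limits (rad/s): [2.57, 2.57, 3.14, 3.14, 3.14, 3.14, 3.14].

## Interface

Orientations are given as [roll, pitch, yaw] about the fixed x, y, z axes, in that order (R = Rz(yaw) Ry(pitch) Rx(roll)).
In Python, from cell import ctrl, viewer, silhouettes gives the robot as it stands.
- The arm moves only by the shell command python3 -m creep 'ROWS'. ROWS is JSON, a list of rows, each an object with "jaw": the gripper command: -1 is shut, 1 is fully open, values between are in proportion; "xyz": the shift along the tool's x, y, z in mm, a list of three; "angular": the turn, a rotation vector about the tool's x, y, z in rad, a list of three. In form: [{"jaw": jaw, "xyz": [tx, ty, tz], "angular": [rx, ry, rz]}, ...]. A call has 1 to 12 rows; each row is the pose to reach, as a shift and turn from the pose commanded when the call began, along the tool's axes at that moment; what a row does not reach only later rows make up. A row lasts 1/8 s, in which the tool goes at most 62.5 mm and 10.7 degrees, less where a joint would pass 70% of its speed; a pose out of reach is approached as far as the arm can. A call with a gripper value outside its range is refused whole. The fingers move at their own pace and stop on an object; the grip force is fixed at half the most. Time passes only in rows, so rows that repeat a pose let the fingers close. It gives the time, the measured TCP pose, the force, the opening and the grip force at its end, in the units of the state.
- ctrl.read_state(): the state, without advancing time (a new reading comes with each control period).
- viewer.get_image(name): name is "scene" or "top" or "wrist"; returns (picture, depth): 384x512x3 uint8, red, green, blue; 384x512 float32, mm along the optical axis (not along the pixel's ray), 0 where there is no reading.
- viewer.camera_model(name): a dict with "fx", "fy", "cx", "cy" (pixels), "T" (4x4, takes a point from camera to world coordinates). Camera axes: x right, y down, z forward; pixel columns grow to the right and rows downward; lengths in mm; the calibration is good to about 2 mm. A picture is of the moment at which its call begins: read the wrist's pose just before it. camera_model takes no time and is no camera call; for the wrist camera it gives the pose at the moment of the call.
- ctrl.finish_job(): hands the job in; it is judged then, once.
Trained networks look in the newest picture that a camera, given by its name, has taken for a name from the list of things; names that differ only in an ending like _2 or _b are one class to them, and where a whole thing is asked for, a point or a joint stands for the part that bears it (a point fixed in the world has none). Each returns a list of dicts, best first, with "score" (0 to 1); they miss things now and then, are a little off and sometimes report something else, mostly with a low value. They report only what shows in the picture. A call takes as long as a camera call.
- silhouettes(camera, target): "pixels" (384x512 bool, what is visible of it) and "xy" ([column, row] in pixels, amid what is visible of it).
The state is a dict: "clock": time; "qpos": joint angles; "qd": joint speeds; "tau": joint torques, N m; "eef_pos": TCP position; "tool_rot": TCP orientation; "force": force on the tool from outside, world axes, zero at the start; "torque": the same for the moment, N m; "width": finger opening in mm; "gripper_force": force on a finger pad.
Only numpy, scipy, OpenCV 4.12 (cv2) and the standard library are available. Lean on these libraries where they do the work, as an engineer would, in place of code of your own. Each camera call takes 0.05 s, during which the arm holds its last target. There are 200 camera calls.

## Working session

There is one attempt and no reset: what is moved stays moved. The work goes in short steps, Python scripts to look and compute and a shell command to move; the robot and the scene stay as the last step left them, time stands still between calls to the robot, and variables do not carry over. Pictures are saved under pics/ and viewed, at most 11 in all, crops included, and the job is handed in when it is done.

```bash
ls; mkdir -p pics; cat > h.py <<'E'
import numpy as np, cv2
from cell import ctrl, viewer, silhouettes
from scipy.spatial.transform import Rotation as R
def save(n,im): cv2.imwrite('pics/'+n,im[:,:,::-1])
def cloud(cam,d):
    m=viewer.camera_model(cam); v,u=np.mgrid[:384,:512]
    P=np.stack([(u-m['cx'])/m['fx']*d,(v-m['cy'])/m['fy']*d,d],-1)
    T=np.array(m['T']); return P@T[:3,:3].T+T[:3,3]
E
python3 - <<'E'
from h import *
s=ctrl.read_state(); print({k:np.round(v,3) for k,v in s.items()})
ims=[]
for c in ['top','scene']:
    im,d=viewer.get_image(c); ims.append(im); C=cloud(c,d)
    print(c,np.round(viewer.camera_model(c)['T'],2).tolist(),viewer.camera_model(c)['fx'])
    for n in ['stand','shaft_end','lever_grip','collar_mid','park_block','rivet_tin','thread_spool']:
        for r in silhouettes(c,n)[:1]:
            p=C[r['pixels']&(d>0)]
            print(n,round(r['score'],2),np.round(r['xy']),r['pixels'].sum(),np.round(np.median(p,0)),np.round(np.percentile(p,2,axis=0)),np.round(np.percentile(p,98,axis=0)))
save('a.png',cv2.resize(np.vstack(ims),(400,600)) if 0 else ims[0]); save('b.png',ims[1])
E
```

```text
pics
{'clock': np.float64(0.0), 'qpos': array([-1.329,  0.629,  0.038,  1.518, -0.027,  0.996, -0.02 ]), 'qd': array([-0.   , -0.   , -0.001, -0.002,  0.   , -0.001, -0.001]), 'tau': array([-0.0000e+00, -5.6340e+01,  1.2260e+00, -1.9345e+01,  1.1000e-02,
        1.0000e-02,  0.0000e+00]), 'eef_pos': array([196.72 , 618.896, 249.387]), 'tool_rot': array([-3.14 ,  0.   ,  2.834]), 'force': array([-0.429,  0.355,  0.558]), 'torque': array([-0.018,  0.026,  0.041]), 'gripper_force': np.float64(0.0), 'width': np.float64(85.281)}
top [[-0.01, -1.0, 0.07, 477.73], [-1.0, 0.01, 0.03, -53.96], [-0.03, -0.07, -1.0, 1157.62], [0.0, 0.0, 0.0, 1.0]] 456.9274691288341
stand 0.87 [270. 196.] 5473 [551. -56.  12.] [ 475. -157.    6.] [633.  57. 117.]
shaft_end 0.6 [244. 196.] 93 [549.   3. 123.] [538.  -8.  76.] [559.  15. 127.]
lever_grip 0.62 [165. 160.] 216 [641. 200.  48.] [627. 187.   3.] [659. 220.  53.]
collar_mid 0.5 [157. 206.] 210 [521. 230.  48.] [501. 209.  28.] [540. 252.  52.]
park_block 0.57 [153. 207.] 40 [523. 233.  29.] [516. 225.  25.] [531. 240.  33.]
rivet_tin 0.54 [374. 197.] 256 [ 546. -311.   19.] [ 526. -333.    2.] [ 565. -292.   24.]
thread_spool 0.53 [163. 160.] 241 [641. 200.  48.] [627. 186.   1.] [661. 219.  54.]
scene [[-0.89, -0.33, 0.33, 264.14], [-0.46, 0.59, -0.66, 539.23], [0.02, -0.74, -0.68, 681.61], [0.0, 0.0, 0.0, 1.0]] 366.78415257338264
stand 0.63 [261. 207.] 4445 [542. -12.  16.] [ 472. -152.    7.] [627.  64. 121.]
shaft_end 0.76 [256. 197.] 242 [546.  12. 108.] [538.  -2.  75.] [559.  17. 129.]
lever_grip 0.61 [301. 174.] 182 [ 479. -120.  111.] [ 464. -147.   84.] [ 568. -106.  122.]
collar_mid 0.69 [302. 156.] 161 [ 543. -302.   22.] [ 525. -328.    3.] [ 563. -290.   25.]
rivet_tin 0.72 [305. 156.] 148 [ 543. -301.   22.] [ 525. -326.    4.] [ 561. -290.   25.]
thread_spool 0.84 [170. 264.] 417 [636. 211.  48.] [625. 189.   4.] [658. 222.  54.]
```

```bash
python3 - <<'E'
import cv2,numpy as np
a=cv2.imread('pics/a.png')[120:270,120:400];b=cv2.imread('pics/b.png')[110:310,130:340]
a=cv2.resize(a,(560,300),interpolation=3);b=cv2.resize(b,(315,300),interpolation=3)
cv2.imwrite('pics/c.png',cv2.resize(np.hstack([a,b]),(800,274)))
cv2.imwrite('pics/d.png',cv2.resize(cv2.imread('pics/b.png')[110:310,130:340],(630,600),interpolation=3))
E
```

```text
(no output)
```

View pics/a.png

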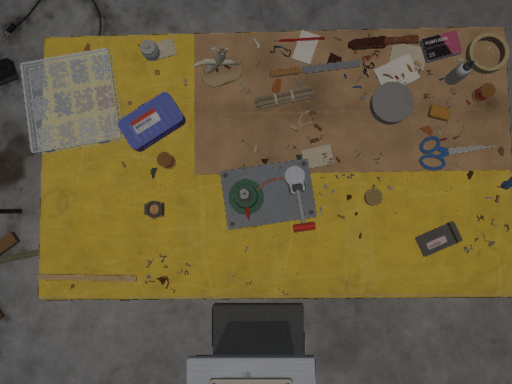

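View pics/d.png

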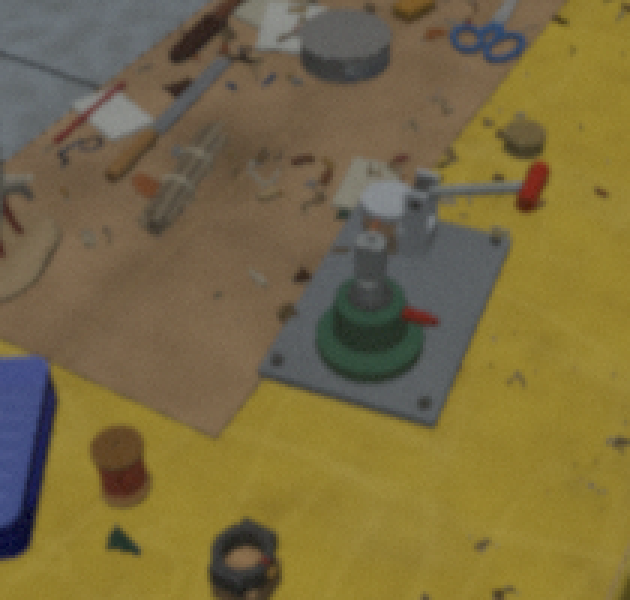

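Top view: shaft at (244,196), pointer end (248,215), red handle (304,227), collar (153,209), spool (165,160), tin (373,197). The scene crop shows the collar's brass screw at about (270,570), on the side nearest the robot. Next I'll measure colour blobs and planes.

```bash
python3 - <<'E'
from h import *
for c in ['top','scene']:
    im,d=viewer.get_image(c); C=cloud(c,d); h=cv2.cvtColor(im,cv2.COLOR_RGB2HSV).astype(int)
    ok=d>0
    red=((h[...,0]<6)|(h[...,0]>174))&(h[...,1]>170)&(h[...,2]>90)&ok
    def near(x,y,r): return np.hypot(C[...,0]-x,C[...,1]-y)<r
    for n,m in [('handle',red&near(479,-130,60)&(C[...,2]>60)),('pointer',red&near(500,-5,50)&(C[...,2]>40)),
       ('shaft',near(549,3,25)&(C[...,2]>115)&ok),('collar',near(522,232,35)&(C[...,2]>42)&ok),('plate',near(550,-50,150)&(abs(C[...,2]-12)<5)&(h[...,1]<60)&ok),
       ('spool',near(641,203,35)&(C[...,2]>42)&ok)]:
        p=C[m]; 
        if len(p)==0: print(n,'none');continue
        print(c,n,len(p),np.round(p.mean(0),1),np.round(p.min(0)),np.round(p.max(0)),np.round(cv2.minAreaRect(p[:,:2].astype(np.float32))[2],1), np.round(cv2.minAreaRect(p[:,:2].astype(np.float32))[1]))
        print(np.round(cv2.minAreaRect(p[:,:2].astype(np.float32))[0]))
E
```

```text
top handle 126 [ 475.  -131.6  116.2] [ 467. -155.  111.] [ 483. -109.  122.] 6.7 [14. 46.]
[ 475. -132.]
top pointer 27 [510.9  -1.2  61.6] [498.  -5.  56.] [520.   2.  66.] 0.1 [22.  7.]
[509.  -1.]
top shaft 81 [550.1   2.6 123.7] [538.  -8. 116.] [561.  12. 129.] 14.0 [23. 19.]
[550.   2.]
top collar 179 [520.2 230.3  48.1] [496. 208.  42.] [540. 253.  56.] 88.8 [45. 44.]
[518. 231.]
top plate 3514 [557.7 -55.7  11.1] [ 470. -183.    7.] [679.  70.  17.] 7.8 [199. 245.]
[584. -58.]
top spool 179 [643.5 203.8  48.5] [626. 186.  44.] [661. 222.  53.] 86.8 [35. 35.]
[644. 204.]
scene handle 51 [ 470.7 -124.4  119.9] [ 465. -147.  116.] [ 477. -106.  123.] 5.7 [10. 41.]
[ 471. -126.]
scene pointer 13 [510.4   3.8  64.2] [501.  -0.  63.] [520.   6.  66.] 89.1 [ 6. 19.]
[510.   3.]
scene shaft 93 [548.2   7.8 124.7] [537.  -4. 115.] [561.  17. 130.] 28.8 [22. 20.]
[549.   6.]
scene collar 330 [518.1 234.7  50.1] [495. 211.  42.] [540. 255.  55.] 89.5 [45. 45.]
[517. 233.]
scene plate 2290 [545.8 -34.4  14.1] [ 468. -196.    7.] [677.  72.  17.] 7.5 [198. 262.]
[583. -62.]
scene spool 225 [642.1 206.3  51.5] [624. 187.  42.] [663. 225.  55.] 40.8 [36. 39.]
[643. 205.]
```

```bash
cat >> h.py <<'E'
def plan(*ps):
    s=ctrl.read_state(); T=R.from_euler('xyz',s['tool_rot'])
    print('now',np.round(s['eef_pos'],1),np.round(s['tool_rot'],3),'t',round(s['clock'],2),'F',np.round(s['force'],1))
    for x,y,z,yaw in ps:
        sh=T.inv().apply(np.array([x,y,z])-s['eef_pos'])
        rv=(T.inv()*R.from_euler('xyz',[np.pi,0,yaw])).as_rotvec()
        print(np.round(sh,1).tolist(),np.round(rv,3).tolist())
E
python3 -c "
from h import *
plan((470,232,250,3.14),(471,-131,170,3.14))"
```

```text
now [196.9 619.5 250.3] [ 3.142 -0.     2.834] t 0.9 F [ 0.6 -0.5 -0.8]
[-377.7, -286.5, 0.3] [0.0, -0.0, -0.306]
[-488.6, -632.1, 80.3] [0.0, -0.0, -0.306]
```

```bash
python3 -m creep '[{"jaw":1,"xyz":[-60,-40,0],"angular":[0,0,-0.1]},{"jaw":1,"xyz":[-120,-85,0],"angular":[0,0,-0.2]},{"jaw":1,"xyz":[-180,-130,0],"angular":[0,0,-0.306]},{"jaw":1,"xyz":[-240,-175,0],"angular":[0,0,-0.306]},{"jaw":1,"xyz":[-300,-220,0],"angular":[0,0,-0.306]},{"jaw":1,"xyz":[-350,-260,0],"angular":[0,0,-0.306]},{"jaw":1,"xyz":[-378,-286,0],"angular":[0,0,-0.306]},{"jaw":1,"xyz":[-378,-286,0],"angular":[0,0,-0.306]},{"jaw":1,"xyz":[-378,-286,0],"angular":[0,0,-0.306]},{"jaw":1,"xyz":[-378,-286,0],"angular":[0,0,-0.306]}]'
python3 - <<'E'
from h import *
im,d=viewer.get_image('wrist'); save('w1.png',im); np.save('w1.npy',cloud('wrist',d))
print(np.round(viewer.camera_model('wrist')['T'],2).tolist(),viewer.camera_model('wrist')['fx'])
plan((470,232,250,3.14))
E
```

```text
clock: 2.15
eef_pos: [470.1, 233.2, 250.4]
tool_rot: [3.141, -0.0, 3.14]
force: [0.3, 0.1, -0.4]
width: 85.0
gripper_force: 0.0
[[-0.0, 0.96, 0.29, 397.62], [1.0, 0.0, 0.0, 232.99], [0.0, 0.29, -0.96, 374.55], [0.0, 0.0, 0.0, 1.0]] 278.68523684418545
now [469.8 233.7 250.3] [ 3.141 -0.    -3.142] t 2.2 F [-0.4  0.1  0.4]
[-0.2, -1.7, 0.3] [0.001, -0.0, 0.002]
```

View pics/w1.png

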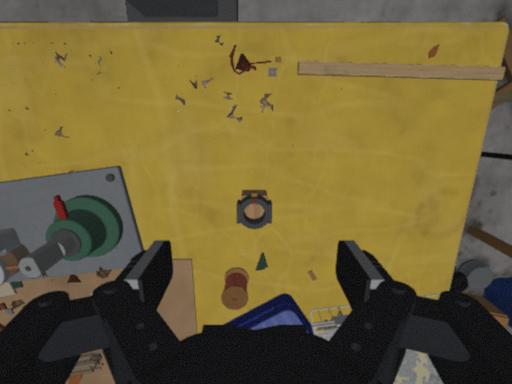

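The wrist view shows the collar at (255,210) with its screw at (254,193), facing -x, so its yaw is about 0. The spool is at (235,288), clear of it. I'll refine this numerically.

```bash
python3 - <<'E'
from h import *
C=np.load('pics/../w1.npy'); im=cv2.imread('pics/w1.png')
m=(np.hypot(C[...,0]-519,C[...,1]-232)<32)&(C[...,2]>44)
p=C[m]; print(len(p),np.median(p[:,2]),cv2.minAreaRect(p[:,:2].astype(np.float32)),np.round(p.min(0)),np.round(p.max(0)))
# screw: brass pixels just -x of the collar
h=cv2.cvtColor(im,cv2.COLOR_BGR2HSV)
q=(np.hypot(C[...,0]-494,C[...,1]-232)<9)&(C[...,2]>32)
print(q.sum(),np.round(np.c_[C[q],h[q]][:40:2],0).tolist())
cv2.imwrite('pics/e.png',cv2.resize(im[170:240,215:295],(640,560),interpolation=2))
plan((471,-131,150,3.14))
E
```

```text
670 50.42109025941849 ((518.5576171875, 232.94068908691406), (43.97926330566406, 45.924835205078125), 89.49945068359375) [496. 211.  44.] [542. 255.  53.]
66 [[496.0, 230.0, 39.0, 18.0, 119.0, 73.0], [496.0, 232.0, 40.0, 17.0, 122.0, 65.0], [496.0, 235.0, 40.0, 19.0, 113.0, 68.0], [496.0, 230.0, 44.0, 19.0, 129.0, 89.0], [496.0, 232.0, 44.0, 18.0, 141.0, 101.0], [496.0, 236.0, 44.0, 18.0, 138.0, 105.0], [497.0, 230.0, 43.0, 18.0, 134.0, 93.0], [497.0, 232.0, 45.0, 17.0, 144.0, 126.0], [497.0, 235.0, 44.0, 18.0, 145.0, 127.0], [498.0, 237.0, 41.0, 18.0, 139.0, 81.0], [501.0, 228.0, 36.0, 19.0, 45.0, 45.0], [498.0, 231.0, 45.0, 18.0, 146.0, 119.0], [498.0, 233.0, 45.0, 18.0, 145.0, 127.0], [499.0, 236.0, 43.0, 18.0, 137.0, 115.0], [501.0, 227.0, 39.0, 110.0, 23.0, 34.0], [500.0, 230.0, 44.0, 19.0, 124.0, 78.0], [499.0, 232.0, 45.0, 17.0, 133.0, 102.0], [499.0, 235.0, 45.0, 18.0, 133.0, 102.0], [501.0, 237.0, 40.0, 17.0, 101.0, 63.0], [501.0, 228.0, 43.0, 96.0, 39.0, 33.0]]
now [469.8 233.7 250.3] [ 3.141 -0.    -3.142] t 2.2 F [-0.4  0.1  0.4]
[-1.2, -364.8, 100.0] [0.001, -0.0, 0.002]
```

View pics/e.png

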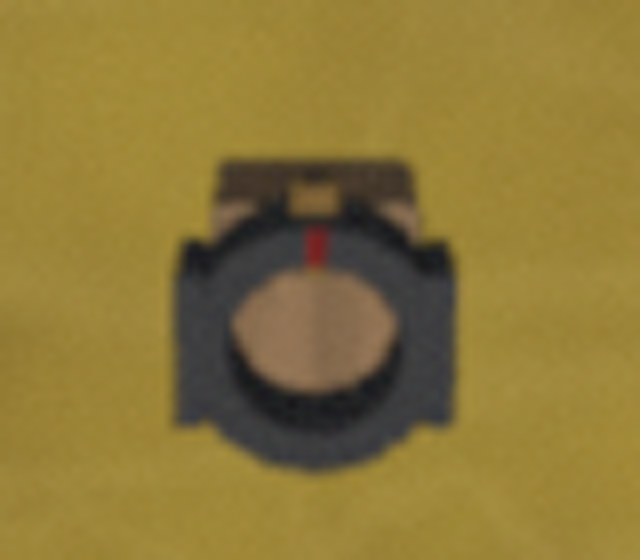

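The enlarged view shows the screw, with a red mark, pointing straight at -x. The collar centre is about (520,233) with its top at z≈50, as the text says. Now the pump: shut the fingers and move above the handle.

```bash
python3 -m creep '[{"jaw":-1,"xyz":[0,-60,0],"angular":[0,0,0]},{"jaw":-1,"xyz":[0,-120,0],"angular":[0,0,0]},{"jaw":-1,"xyz":[0,-180,0],"angular":[0,0,0]},{"jaw":-1,"xyz":[0,-240,0],"angular":[0,0,0]},{"jaw":-1,"xyz":[0,-300,30],"angular":[0,0,0]},{"jaw":-1,"xyz":[-1,-345,60],"angular":[0,0,0]},{"jaw":-1,"xyz":[-1,-365,90],"angular":[0,0,0]},{"jaw":-1,"xyz":[-1,-365,100],"angular":[0,0,0]},{"jaw":-1,"xyz":[-1,-365,100],"angular":[0,0,0]},{"jaw":-1,"xyz":[-1,-365,100],"angular":[0,0,0]}]'
python3 - <<'E'
from h import *
im,d=viewer.get_image('wrist'); C=cloud('wrist',d); save('w2.png',im); np.save('w2.npy',C)
h=cv2.cvtColor(im,cv2.COLOR_RGB2HSV).astype(int)
red=((h[...,0]<6)|(h[...,0]>174))&(h[...,1]>150)&(h[...,2]>60)&(d>0)&(C[...,2]>50)
n=np.hypot(C[...,0]-471,C[...,1]+131)<50
p=C[red&n]; print(len(p), p.min(0),p.max(0),cv2.minAreaRect(p[p[:,2]>112][:,:2].astype(np.float32)))
plan((471,-131,66,3.14))
E
```

```text
clock: 3.45
eef_pos: [471.8, -130.8, 151.3]
tool_rot: [3.141, 0.002, -3.14]
force: [-0.1, 0.4, -0.7]
width: 0.0
gripper_force: 0.0
1534 [ 461.80426032 -155.7005842   106.60053596] [ 482.91125486 -106.71556146  148.61655504] ((471.94732666015625, -131.17340087890625), (17.41686248779297, 48.680564880371094), 6.6587347984313965)
now [ 471.9 -131.1  151.4] [ 3.141e+00  2.000e-03 -3.141e+00] t 3.5 F [ 0.2 -1.3  1. ]
[1.0, 0.1, 85.4] [0.0, 0.002, 0.003]
```

View pics/w2.png

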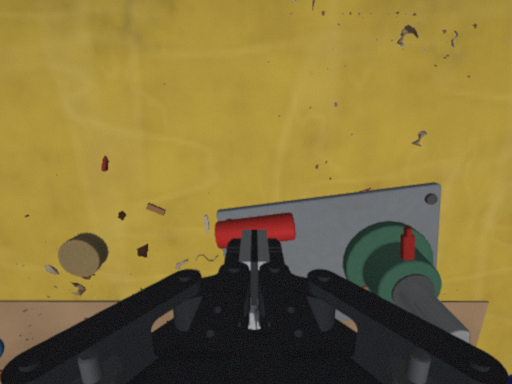

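Fingers are centred over the red handle (255,230). First stroke, carefully.

```bash
python3 -m creep '[{"jaw":-1,"xyz":[2,0,15],"angular":[0,0,0]},{"jaw":-1,"xyz":[3,0,32],"angular":[0,0,0]},{"jaw":-1,"xyz":[3,0,50],"angular":[0,0,0]},{"jaw":-1,"xyz":[3,0,66],"angular":[0,0,0]},{"jaw":-1,"xyz":[3,0,77],"angular":[0,0,0]},{"jaw":-1,"xyz":[3,0,83],"angular":[0,0,0]},{"jaw":-1,"xyz":[3,0,84],"angular":[0,0,0]},{"jaw":-1,"xyz":[3,0,84],"angular":[0,0,0]}]'
python3 - <<'E'
from h import *
for i in range(2): print(ctrl.read_state()['force'],ctrl.read_state()['eef_pos'])
im,d=viewer.get_image('wrist'); C=cloud('wrist',d)
h=cv2.cvtColor(im,cv2.COLOR_RGB2HSV).astype(int)
red=((h[...,0]<6)|(h[...,0]>174))&(h[...,1]>150)&(h[...,2]>60)&(d>0)&(C[...,2]>25)
p=C[red&(np.hypot(C[...,0]-471,C[...,1]+131)<40)]; print(len(p),np.percentile(p,[2,50,98],axis=0))
E
```

```text
clock: 4.5
eef_pos: [470.2, -131.7, 68.2]
tool_rot: [-3.141, 0.005, 3.141]
force: [0.2, 1.6, 13.2]
width: -0.2
gripper_force: 6.3
[ 0.18820393  1.58667628 13.15740023] [ 470.22734083 -131.74885222   68.23768535]
[ 0.18820393  1.58667628 13.15740023] [ 470.22734083 -131.74885222   68.23768535]
1131 [[ 462.82087154 -154.67853479   40.96808162]
 [ 468.33351805 -119.68964393   47.92413724]
 [ 479.50572631 -107.43051447   59.4996693 ]]
```

13 N is above the 7 N spring force, and z is at the expected stop, so that stroke is full. Let it up, then two more.

```bash
python3 -m creep '[{"jaw":-1,"xyz":[0,0,-22],"angular":[0,0,0]},{"jaw":-1,"xyz":[0,0,-50],"angular":[0,0,0]},{"jaw":-1,"xyz":[0,0,-78],"angular":[0,0,0]},{"jaw":-1,"xyz":[0,0,-86],"angular":[0,0,0]},{"jaw":-1,"xyz":[0,0,-86],"angular":[0,0,0]},{"jaw":-1,"xyz":[0,0,-86],"angular":[0,0,0]}]'
python3 -m creep '[{"jaw":-1,"xyz":[0,0,17],"angular":[0,0,0]},{"jaw":-1,"xyz":[0,0,34],"angular":[0,0,0]},{"jaw":-1,"xyz":[0,0,52],"angular":[0,0,0]},{"jaw":-1,"xyz":[0,0,68],"angular":[0,0,0]},{"jaw":-1,"xyz":[0,0,79],"angular":[0,0,0]},{"jaw":-1,"xyz":[0,0,85],"angular":[0,0,0]},{"jaw":-1,"xyz":[0,0,86.5],"angular":[0,0,0]},{"jaw":-1,"xyz":[0,0,86.5],"angular":[0,0,0]}]'
python3 -m creep '[{"jaw":-1,"xyz":[0,0,-22],"angular":[0,0,0]},{"jaw":-1,"xyz":[0,0,-50],"angular":[0,0,0]},{"jaw":-1,"xyz":[0,0,-78],"angular":[0,0,0]},{"jaw":-1,"xyz":[0,0,-86.5],"angular":[0,0,0]},{"jaw":-1,"xyz":[0,0,-86.5],"angular":[0,0,0]},{"jaw":-1,"xyz":[0,0,-86.5],"angular":[0,0,0]}]'
python3 -m creep '[{"jaw":-1,"xyz":[0,0,17],"angular":[0,0,0]},{"jaw":-1,"xyz":[0,0,34],"angular":[0,0,0]},{"jaw":-1,"xyz":[0,0,52],"angular":[0,0,0]},{"jaw":-1,"xyz":[0,0,68],"angular":[0,0,0]},{"jaw":-1,"xyz":[0,0,79],"angular":[0,0,0]},{"jaw":-1,"xyz":[0,0,85],"angular":[0,0,0]},{"jaw":-1,"xyz":[0,0,86.5],"angular":[0,0,0]},{"jaw":-1,"xyz":[0,0,86.5],"angular":[0,0,0]}]'
python3 -m creep '[{"jaw":-1,"xyz":[0,0,-22],"angular":[0,0,0]},{"jaw":-1,"xyz":[0,0,-50],"angular":[0,0,0]},{"jaw":-1,"xyz":[0,0,-78],"angular":[0,0,0]},{"jaw":-1,"xyz":[0,0,-90],"angular":[0,0,0]},{"jaw":-1,"xyz":[0,0,-130],"angular":[0,0,0]},{"jaw":-1,"xyz":[0,0,-184],"angular":[0,0,0]},{"jaw":0.3,"xyz":[0,0,-184],"angular":[0,0,0]}]'
python3 - <<'E'
from h import *
im,d=viewer.get_image('wrist'); C=cloud('wrist',d)
h=cv2.cvtColor(im,cv2.COLOR_RGB2HSV).astype(int)
red=((h[...,0]<6)|(h[...,0]>174))&(h[...,1]>150)&(h[...,2]>60)&(d>0)&(C[...,2]>25)
p=C[red&(np.hypot(C[...,0]-471,C[...,1]+131)<40)]; print(len(p),np.percentile(p,[2,50,98],axis=0))
plan((400,4,250,3.14+.117))
E
```

```text
clock: 5.3
eef_pos: [467.3, -132.3, 151.5]
tool_rot: [3.141, -0.002, 3.14]
force: [-0.3, 1.1, -0.6]
width: 0.3
gripper_force: 0.0
clock: 6.3
eef_pos: [468.9, -132.3, 67.4]
tool_rot: [3.142, 0.002, 3.14]
force: [-2.6, 2.0, 26.9]
width: -0.1
gripper_force: 13.3
clock: 7.05
eef_pos: [467.0, -132.4, 151.1]
tool_rot: [3.141, -0.002, 3.14]
force: [-0.2, 0.5, -0.3]
width: 0.0
gripper_force: 0.0
clock: 8.05
eef_pos: [468.9, -132.3, 67.4]
tool_rot: [3.142, 0.002, 3.14]
force: [-2.0, 1.7, 27.7]
width: 0.1
gripper_force: 13.5
clock: 8.93
eef_pos: [469.8, -133.1, 252.3]
tool_rot: [-3.14, 0.006, 3.14]
force: [0.3, 0.4, -1.2]
width: 17.1
gripper_force: 0.0
790 [[ 462.00629459 -153.61263009  110.26096408]
 [ 469.82861249 -130.36833314  115.94543896]
 [ 479.16535623 -107.40105107  117.88404515]]
now [ 468.4 -132.7  250.4] [-3.141e+00  2.000e-03  3.140e+00] t 8.97 F [-1.   0.3 -0.2]
[68.6, 136.6, 0.2] [-0.001, 0.002, -0.117]
```

```bash
python3 -c "
from h import *
plan((525,4,230,3.14+.117)); print(ctrl.read_state()['qpos'])"
```

```text
now [ 468.4 -132.7  250.4] [-3.141e+00  2.000e-03  3.140e+00] t 8.97 F [-1.   0.3 -0.2]
[-56.3, 136.8, 20.4] [-0.001, 0.002, -0.117]
[ 0.21291527  0.39602947  0.00766018  1.96231241 -0.00421583  0.78126726
  1.79195535]
```

```bash
python3 -m creep '[{"jaw":1,"xyz":[-20,50,0],"angular":[0,0,-0.04]},{"jaw":1,"xyz":[-40,100,10],"angular":[0,0,-0.08]},{"jaw":1,"xyz":[-56,137,20],"angular":[0,0,-0.117]},{"jaw":1,"xyz":[-56,137,20],"angular":[0,0,-0.117]},{"jaw":1,"xyz":[-56,137,20],"angular":[0,0,-0.117]},{"jaw":1,"xyz":[-56,137,20],"angular":[0,0,-0.117]}]'
python3 - <<'E'
from h import *
plan((550,4,230,.7+.117))
im,d=viewer.get_image('wrist'); C=cloud('wrist',d); np.save('w3.npy',C); save('w3.png',im)
m=(np.hypot(C[...,0]-550,C[...,1]-4)<22)&(C[...,2]>110)&(C[...,2]<140)
v,u=np.where(m); print(len(v),v.min(),v.max(),u.min(),u.max())
t=m&(abs(C[...,2]-np.median(C[m][:,2]))<4); p=C[t]; print(np.median(p[:,2]))
a=np.arctan2(p[:,1]-4,p[:,0]-550);
print(cv2.minEnclosingCircle(p[:,:2].astype(np.float32)))
hull=cv2.convexHull(p[:,:2].astype(np.float32))[:,0]; print(np.round(hull,1).tolist())
r=(v.min()+v.max())//2; c=(u.min()+u.max())//2
cv2.imwrite('pics/f.png',cv2.resize(im[max(0,r-40):r+40,max(0,c-40):c+40,::-1],(560,560),interpolation=2))
E
```

```text
clock: 9.72
eef_pos: [523.4, 2.7, 229.3]
tool_rot: [-3.141, -0.002, -3.029]
force: [0.8, -1.0, 0.5]
width: 85.7
gripper_force: 0.0
now [523.4   2.7 229.3] [-3.141e+00 -2.000e-03 -3.029e+00] t 9.72 F [ 0.8 -1.   0.5]
[-26.6, -1.7, -0.8] [-0.002, 0.0, 2.437]
585 209 239 241 264
126.04012444101991
((550.5562744140625, 5.52351713180542), 12.168395042419434)
[[562.0999755859375, 3.9000000953674316], [562.0999755859375, 7.5], [561.4000244140625, 10.100000381469727], [559.7000122070312, 13.600000381469727], [558.7000122070312, 14.399999618530273], [557.5999755859375, 15.100000381469727], [554.2000122070312, 14.699999809265137], [541.0999755859375, 11.300000190734863], [539.5999755859375, 10.199999809265137], [538.9000244140625, 8.399999618530273], [538.7999877929688, 7.5], [538.7000122070312, 3.9000000953674316], [539.9000244140625, -0.4000000059604645], [542.0999755859375, -2.799999952316284], [544.2000122070312, -4.400000095367432], [545.4000244140625, -5.099999904632568], [547.2000122070312, -5.800000190734863], [549.7999877929688, -6.400000095367432], [553.4000244140625, -6.099999904632568], [553.9000244140625, -6.0], [556.5, -4.800000190734863], [559.2000122070312, -2.700000047683716], [559.9000244140625, -1.7999999523162842], [561.9000244140625, 1.100000023841858]]
```

View pics/f.png

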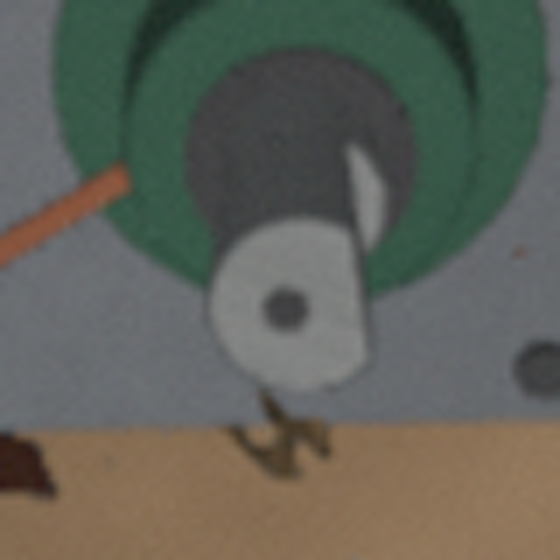

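The crop shows the shaft's flat facing image-right, so its normal is about 104° in world, i.e. θ≈-1.44. I'll grip at yaw 0.244, which ends at about 1.69.

```bash
python3 -m creep '[{"jaw":0.2,"xyz":[-27,0,0],"angular":[0,0,0.18]},{"jaw":0.2,"xyz":[-27,0,0],"angular":[0,0,0.36]},{"jaw":0.2,"xyz":[-27,0,0],"angular":[0,0,0.54]},{"jaw":0.2,"xyz":[-27,0,0],"angular":[0,0,0.72]},{"jaw":0.2,"xyz":[-27,0,0],"angular":[0,0,0.9]},{"jaw":0.2,"xyz":[-27,0,0],"angular":[0,0,1.08]},{"jaw":0.2,"xyz":[-27,0,0],"angular":[0,0,1.26]},{"jaw":0.2,"xyz":[-27,0,0],"angular":[0,0,1.44]},{"jaw":0.2,"xyz":[-27,0,0],"angular":[0,0,1.62]},{"jaw":0.2,"xyz":[-27,0,0],"angular":[0,0,1.8]},{"jaw":0.2,"xyz":[-27,0,0],"angular":[0,0,1.98]},{"jaw":0.2,"xyz":[-27,0,0],"angular":[0,0,2.16]}]'
python3 -m creep '[{"jaw":0.2,"xyz":[0,0,0],"angular":[0,0,0.18]},{"jaw":0.2,"xyz":[0,0,0],"angular":[0,0,0.36]},{"jaw":0.2,"xyz":[0,0,0],"angular":[0,0,0.54]},{"jaw":0.2,"xyz":[0,0,0],"angular":[0,0,0.72]},{"jaw":0.2,"xyz":[0,0,0],"angular":[0,0,0.85]},{"jaw":0.2,"xyz":[0,0,0],"angular":[0,0,0.85]},{"jaw":0.2,"xyz":[0,0,0],"angular":[0,0,0.85]}]'
python3 - <<'E'
from h import *
print(ctrl.read_state()['qpos'])
im,d=viewer.get_image('wrist'); C=cloud('wrist',d); save('w4.png',im)
m=(np.hypot(C[...,0]-550,C[...,1]-4)<22)&(C[...,2]>110)&(C[...,2]<140)
p=C[m&(abs(C[...,2]-np.median(C[m][:,2]))<4)]
hull=cv2.convexHull(p[:,:2].astype(np.float32))[:,0]; print(cv2.minEnclosingCircle(p[:,:2].astype(np.float32)),np.round(hull,1).tolist())
plan((550.9,3.1,112,.244))
E
```

```text
clock: 11.28
eef_pos: [550.7, 6.5, 230.1]
tool_rot: [3.141, -0.0, 1.089]
force: [-0.5, 0.1, -0.1]
width: 51.4
gripper_force: 0.0
clock: 12.15
eef_pos: [550.8, 7.0, 229.9]
tool_rot: [-3.141, -0.0, 0.248]
force: [0.3, -0.9, -0.2]
width: 51.2
gripper_force: 0.0
[-0.57442828  0.64299976  0.8242043   1.83466989 -0.58396836  0.92501155
 -0.80541601]
((550.0891723632812, 5.896602153778076), 12.08460807800293) [[561.7999877929688, 4.599999904632568], [561.5999755859375, 9.0], [560.7000122070312, 11.399999618530273], [558.7000122070312, 14.399999618530273], [557.7000122070312, 15.100000381469727], [556.5999755859375, 15.699999809265137], [541.5999755859375, 12.0], [539.4000244140625, 11.399999618530273], [538.9000244140625, 10.399999618530273], [538.2999877929688, 8.5], [538.2000122070312, 5.699999809265137], [539.4000244140625, 0.6000000238418579], [542.0999755859375, -3.200000047683716], [545.7000122070312, -4.900000095367432], [549.9000244140625, -5.599999904632568], [550.7000122070312, -5.400000095367432], [554.7000122070312, -4.400000095367432], [556.5, -3.9000000953674316], [558.2000122070312, -2.700000047683716], [558.4000244140625, -2.4000000953674316], [559.2000122070312, -1.399999976158142], [560.0, -0.30000001192092896], [560.7999877929688, 0.800000011920929], [561.5, 2.700000047683716]]
now [550.8   7.1 229.9] [-3.141 -0.     0.248] t 12.2 F [-0.6  0.4 -0.6]
[-1.0, 3.9, 117.9] [-0.0, -0.0, 0.004]
```

```bash
python3 -m creep '[{"jaw":0.2,"xyz":[-1,3.3,40],"angular":[0,0,0]},{"jaw":0.2,"xyz":[-1,3.3,80],"angular":[0,0,0]},{"jaw":0.2,"xyz":[-1,3.3,110],"angular":[0,0,0]},{"jaw":0.2,"xyz":[-1,3.3,118],"angular":[0,0,0]},{"jaw":0.2,"xyz":[-1,3.3,118],"angular":[0,0,0]},{"jaw":-0.3,"xyz":[-1,3.3,118],"angular":[0,0,0]},{"jaw":-1,"xyz":[-1,3.3,118],"angular":[0,0,0]},{"jaw":-1,"xyz":[-1,3.3,118],"angular":[0,0,0]},{"jaw":-1,"xyz":[-1,3.3,118],"angular":[0,0,0]},{"jaw":-1,"xyz":[-1,3.3,118],"angular":[0,0,0]}]'
python3 - <<'E'
from h import *
s=ctrl.read_state(); print(s['width'],s['gripper_force'],s['force'],s['torque'],s['eef_pos'],s['tool_rot'])
E
```

```text
clock: 13.45
eef_pos: [551.3, 4.7, 113.2]
tool_rot: [-3.141, -0.002, 0.248]
force: [-0.8, 1.9, 5.9]
width: 18.9
gripper_force: 58.7
18.869866204321266 58.686715671792626 [-0.79626059  1.89689332  5.91056934] [ 0.23125042  0.19591621 -0.03088575] [551.33102614   4.72493967 113.15534062] [-3.1406272e+00 -2.0283211e-03  2.4780398e-01]
```

Width is about 19–20 mm at 59 N with almost no side force, so the pads are on the flat. Before turning I'll refine the stand's yaw from the close view w3.

```bash
python3 - <<'E'
from h import *
for n in ['w3','w2']:
    C=np.load(n+'.npy'); h=cv2.cvtColor(cv2.imread(f'pics/{n}.png'),cv2.COLOR_BGR2HSV).astype(int)
    red=((h[...,0]<6)|(h[...,0]>174))&(h[...,1]>140)&(h[...,2]>60)
    m=red&(np.hypot(C[...,0]-505,C[...,1])<40)&(C[...,2]>57)&(C[...,2]<66)
    p=C[m][:,:2].astype(np.float32); print(n,len(p),cv2.minAreaRect(p),cv2.fitLine(p,cv2.DIST_HUBER,0,.01,.01).ravel())
    g=(h[...,1]<70)&(abs(C[...,2]-12)<4)&(np.hypot(C[...,0]-550,C[...,1]+50)<160)
    g=cv2.morphologyEx(g.astype(np.uint8),cv2.MORPH_OPEN,np.ones((5,5)))>0
    q=C[g]; 
    if n=='w2' or n=='w3':
        # front (-x) edge: per-y-bin minimum x
        ys=np.arange(-160,45,3.); e=[(y,np.percentile(q[abs(q[:,1]-y)<1.5][:,0],1)) for y in ys if (abs(q[:,1]-y)<1.5).sum()>8]
        e=np.array(e); 
        if len(e)>5:
            e=e[abs(e[:,1]-np.polyval(np.polyfit(e[:,0],e[:,1],1),e[:,0]))<3]; k=np.polyfit(e[:,0],e[:,1],1); print('edge yaw',np.degrees(np.arctan(-k[0])),len(e),np.std(e[:,1]-np.polyval(k,e[:,0])), e[0],e[-1])
E
```

```text
w3 195 ((508.4094543457031, 0.510155200958252), (27.98594093322754, 8.617331504821777), 6.3061299324035645) [9.8886740e-01 1.4879943e-01 5.0923627e+02 2.5402182e-01]
edge yaw 7.724343171502272 69 0.47131097696210034 [-160.          498.04922557] [ 44.         470.77916203]
w2 368 ((508.3150329589844, -0.750847339630127), (29.034523010253906, 10.623507499694824), 5.996496677398682) [ 9.9353772e-01  1.1350255e-01  5.0779105e+02 -2.0793395e+00]
edge yaw 7.6503984452354405 69 0.3147314672082648 [-160.          497.71337923] [ 44.         469.51675376]
```

Stand yaw: plate edges give 7.7°, the pointer 7.2°, the handle 6.7–7.2°. I'll use 7.4°, so turn the shaft by 1.452 about its axis.

```bash
python3 -m creep '[{"jaw":-1,"xyz":[0.2,-0.1,0],"angular":[0,0,-0.12]},{"jaw":-1,"xyz":[0.5,-0.2,0],"angular":[0,0,-0.24]},{"jaw":-1,"xyz":[0.7,-0.4,0],"angular":[0,0,-0.36]},{"jaw":-1,"xyz":[0.8,-0.6,0],"angular":[0,0,-0.48]},{"jaw":-1,"xyz":[1,-0.8,0],"angular":[0,0,-0.6]},{"jaw":-1,"xyz":[1.1,-1.1,0],"angular":[0,0,-0.72]},{"jaw":-1,"xyz":[1.2,-1.3,0],"angular":[0,0,-0.84]},{"jaw":-1,"xyz":[1.3,-1.6,0],"angular":[0,0,-0.96]},{"jaw":-1,"xyz":[1.3,-1.8,0],"angular":[0,0,-1.08]},{"jaw":-1,"xyz":[1.3,-2.1,0],"angular":[0,0,-1.2]},{"jaw":-1,"xyz":[1.2,-2.4,0],"angular":[0,0,-1.32]},{"jaw":-1,"xyz":[1.2,-2.6,0],"angular":[0,0,-1.452]}]'
python3 -m creep '[{"jaw":-1,"xyz":[0,0,0],"angular":[0,0,0]},{"jaw":-1,"xyz":[0,0,0],"angular":[0,0,0]}]'
python3 - <<'E'
from h import *
s=ctrl.read_state(); print(s['width'],s['gripper_force'],s['force'],s['torque'],s['eef_pos'],s['tool_rot'],s['qpos'])
E
```

```text
clock: 14.95
eef_pos: [551.6, 7.6, 113.2]
tool_rot: [3.14, -0.001, 1.703]
force: [-2.3, 1.1, 5.4]
width: 18.8
gripper_force: 58.5
clock: 15.2
eef_pos: [551.6, 7.5, 113.1]
tool_rot: [3.14, -0.001, 1.698]
force: [-2.2, 2.1, 6.4]
width: 18.9
gripper_force: 59.4
18.86257901070102 59.399125633026415 [-2.15487152  2.110791    6.43000932] [0.49690376 0.40219124 0.0724008 ] [551.56862269   7.54471411 113.14768363] [ 3.14034082e+00 -1.11294692e-03  1.69774667e+00] [-0.23934254  0.69970343  0.2715494   1.91945077 -0.33112639  0.56455071
  0.37993818]
```

```bash
python3 -m creep '[{"jaw":0.2,"xyz":[0,0,0],"angular":[0,0,0]},{"jaw":0.2,"xyz":[0,0,0],"angular":[0,0,0]},{"jaw":0.2,"xyz":[0,0,0],"angular":[0,0,0]},{"jaw":0.2,"xyz":[0,0,-25],"angular":[0,0,0]},{"jaw":0.6,"xyz":[0,0,-80],"angular":[0,0,0]},{"jaw":1,"xyz":[0,0,-117],"angular":[0,0,0]},{"jaw":1,"xyz":[0,0,-117],"angular":[0,0,0]},{"jaw":1,"xyz":[0,0,-117],"angular":[0,0,0]}]'
cat > flat.py <<'E'
from h import *
im,d=viewer.get_image('wrist'); C=cloud('wrist',d)
m=(np.hypot(C[...,0]-550,C[...,1]-6)<20)&(C[...,2]>112)&(C[...,2]<138)
p=C[m&(abs(C[...,2]-np.median(C[m][:,2]))<4)][:,:2]
hull=cv2.convexHull(p.astype(np.float32))[:,0]
c,r=cv2.minEnclosingCircle(p.astype(np.float32)); print('circle',np.round(c,1),round(r,1))
L=[(np.linalg.norm(hull[i]-hull[i-1]),hull[i-1],hull[i]) for i in range(len(hull))]; l=max(L,key=lambda t:t[0]); e=l[2]-l[1]
print('edge',l, 'yaw of flat normal', np.degrees(np.arctan2(e[1],e[0]))-90)
h=cv2.cvtColor(im,cv2.COLOR_RGB2HSV).astype(int)
red=((h[...,0]<6)|(h[...,0]>174))&(h[...,1]>140)&(h[...,2]>60)&(np.hypot(C[...,0]-505,C[...,1])<40)&(C[...,2]>57)&(C[...,2]<66)
q=C[red][:,:2].astype(np.float32); print('pointer',len(q), cv2.minAreaRect(q) if len(q)>3 else '')
plan((520.5,233,230,np.pi))
v,u=np.where(m); r=(v.min()+v.max())//2; c=(u.min()+u.max())//2
cv2.imwrite('pics/g.png',cv2.resize(im[max(0,r-60):r+60,max(0,c-60):c+60,::-1],None,fx=5,fy=5,interpolation=2)[:600,:800])
E
python3 flat.py
```

```text
clock: 16.2
eef_pos: [550.6, 6.8, 228.2]
tool_rot: [-3.14, -0.0, 1.699]
force: [-0.7, -0.3, -0.5]
width: 85.4
gripper_force: 0.0
circle [549.6   5.4] 12.1
edge (np.float32(10.420196), array([541.0283  ,  13.765844], dtype=float32), array([542.2979   ,   3.4232814], dtype=float32)) yaw of flat normal -173.00171
pointer 183 ((508.58197021484375, 0.44486284255981445), (26.84349822998047, 8.930249214172363), 7.313666343688965)
now [550.4   6.9 227.7] [-3.139 -0.     1.699] t 16.25 F [-0.4 -0.  -0.6]
[228.1, -0.8, -2.3] [-0.002, -0.002, -1.443]
```

View pics/g.png

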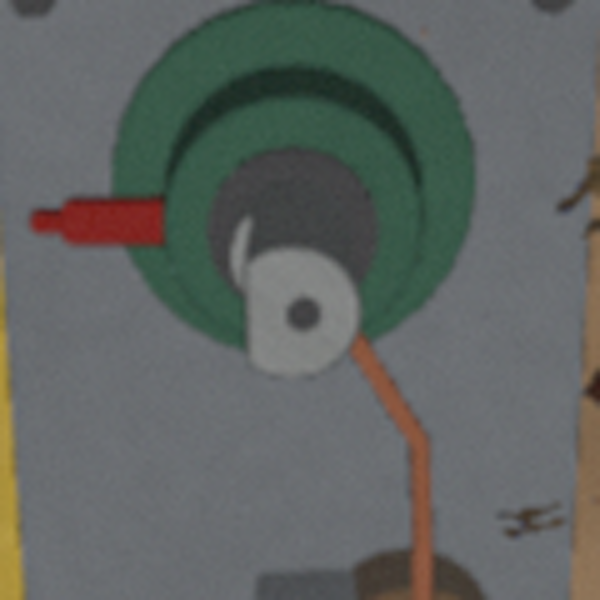

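The flat's normal is at 187.0° and the pointer at 187.3°, so they are aligned (flat at image-left, facing the red pointer). Now the collar.

```bash
python3 -m creep '[{"jaw":1,"xyz":[30,0,0],"angular":[0,0,-0.18]},{"jaw":1,"xyz":[70,0,0],"angular":[0,0,-0.36]},{"jaw":1,"xyz":[110,0,0],"angular":[0,0,-0.54]},{"jaw":1,"xyz":[150,0,0],"angular":[0,0,-0.72]},{"jaw":1,"xyz":[190,0,0],"angular":[0,0,-0.9]},{"jaw":1,"xyz":[215,-0.5,0],"angular":[0,0,-1.08]},{"jaw":1,"xyz":[228,-0.8,40],"angular":[0,0,-1.26]},{"jaw":1,"xyz":[228,-0.8,70],"angular":[0,0,-1.443]},{"jaw":1,"xyz":[228,-0.8,80],"angular":[0,0,-1.443]},{"jaw":1,"xyz":[228,-0.8,80],"angular":[0,0,-1.443]},{"jaw":1,"xyz":[228,-0.8,80],"angular":[0,0,-1.443]}]'
cat > col.py <<'E'
from h import *
s=ctrl.read_state(); im,d=viewer.get_image('wrist'); C=cloud('wrist',d); save('w5.png',im)
m=(np.hypot(C[...,0]-520,C[...,1]-233)<24)&(C[...,2]>46)&(C[...,2]<56)&(im.max(-1)<110)
p=C[m]; z=np.median(p[:,2]); p=p[abs(p[:,2]-z)<2.5][:,:2]
print(len(p),z,cv2.minAreaRect(p.astype(np.float32)),cv2.minEnclosingCircle(p.astype(np.float32)),np.percentile(p,[.5,99.5],axis=0))
# bore: floor seen through; bore rim edges along y at mid x
q=p[abs(p[:,0]-520)<3]; print('bore y', np.sort(q[:,1])[[0,-1]], q[q[:,1]<233][:,1].max(), q[q[:,1]>233][:,1].min())
q=p[abs(p[:,1]-233)<3]; print('ring x', q[:,0].min(),q[q[:,0]<520][:,0].max(), q[q[:,0]>520][:,0].min(),q[:,0].max())
plan((520.5,233,41,np.pi))
E
python3 col.py
```

```text
clock: 17.62
eef_pos: [522.1, 232.8, 149.6]
tool_rot: [3.141, 0.001, 3.14]
force: [-0.3, 0.1, -0.7]
width: 85.2
gripper_force: 0.0
1195 50.73641497415997 ((520.9317016601562, 232.96099853515625), (43.02579879760742, 40.45268630981445), 88.63441467285156) ((520.1499633789062, 232.96774291992188), 23.944499969482422) [[501.11941316 211.43608699]
 [540.03148771 254.27888426]]
bore y [211.4650865  254.51108246] 219.15064036656767 245.97748695439708
ring x 500.69036696974524 508.1744283961393 533.8909055118345 541.1330835540905
now [522.1 233.  149.8] [3.141e+00 2.000e-03 3.140e+00] t 17.68 F [-0.2  0.5  0.7]
[1.8, -0.0, 108.8] [0.001, 0.002, -0.001]
```

```bash
python3 -m creep '[{"jaw":0.7,"xyz":[1.2,0,45],"angular":[0,0,0]},{"jaw":0.6,"xyz":[1.2,0,85],"angular":[0,0,0]},{"jaw":0.5,"xyz":[1.2,0,104],"angular":[0,0,0]},{"jaw":0.4,"xyz":[1.2,0,109],"angular":[0,0,0]},{"jaw":0.3,"xyz":[1.2,0,109],"angular":[0,0,0]},{"jaw":0.1,"xyz":[1.2,0,109],"angular":[0,0,0]},{"jaw":-0.2,"xyz":[1.2,0,109],"angular":[0,0,0]},{"jaw":-1,"xyz":[1.2,0,109],"angular":[0,0,0]},{"jaw":-1,"xyz":[1.2,0,109],"angular":[0,0,0]},{"jaw":-1,"xyz":[1.2,0,109],"angular":[0,0,0]}]'
python3 - <<'E'
from h import *
s=ctrl.read_state(); print(s['width'],s['gripper_force'],s['force'],s['torque'],s['eef_pos'],s['tool_rot'])
E
```

```text
clock: 18.92
eef_pos: [521.2, 233.2, 41.3]
tool_rot: [3.14, 0.002, 3.142]
force: [-0.5, 0.6, 6.3]
width: 42.9
gripper_force: 61.7
42.89869358011957 61.65871024131775 [-0.53847405  0.59971382  6.33980873] [-0.04862973  0.1232524  -0.03680627] [521.15225404 233.21338697  41.34788543] [3.14043667e+00 2.38151744e-03 3.14158147e+00]
```

```bash
python3 -m creep '[{"jaw":-1,"xyz":[0,0,-15],"angular":[0,0,0]},{"jaw":-1,"xyz":[0,0,-60],"angular":[0,0,0]},{"jaw":-1,"xyz":[0,0,-120],"angular":[0,0,0]},{"jaw":-1,"xyz":[0,0,-140],"angular":[0,0,0]},{"jaw":-1,"xyz":[0,0,-140],"angular":[0,0,0]},{"jaw":-1,"xyz":[0,0,-140],"angular":[0,0,0]}]'
python3 - <<'E'
from h import *
s=ctrl.read_state(); print(s['width'],s['gripper_force'],s['force'],s['eef_pos'],s['tool_rot'])
im,d=viewer.get_image('wrist'); C=cloud('wrist',d); save('w6.png',im)
T=R.from_euler('xyz',s['tool_rot']); P=T.inv().apply((C-s['eef_pos']).reshape(-1,3)).reshape(C.shape); np.save('w6.npy',P)
# tool frame: top face points near tool z -9..
m=(abs(P[...,0])<32)&(abs(P[...,1])<23)&(P[...,2]<-3)&(P[...,2]>-16)&(d>0)
p=P[m]; print(len(p),np.median(p[:,2]))
A=np.c_[p[:,:2],np.ones(len(p))]; k=np.linalg.lstsq(A,p[:,2],rcond=None)[0]
for i in range(4):
    r=p[:,2]-A@k; g=abs(r)<1.5; k=np.linalg.lstsq(A[g],p[g,2],rcond=None)[0]
print('plane',k,g.sum()); q=p[g]; print(np.percentile(q,[.5,99.5],axis=0))
b=q[abs(q[:,0])<4]; y=b[:,1]; print('bore y',y[y<0].max(),y[y>0].min())
b=q[abs(q[:,1])<4]; x=b[:,0]; print('ring x',x.min(),x[x<0].max(),x[x>0].min(),x.max())
plan((549.7,6,180,np.pi+.128))
E
```

```text
clock: 19.68
eef_pos: [519.3, 232.4, 179.1]
tool_rot: [-3.141, -0.002, -3.141]
force: [0.0, 0.2, -2.2]
width: 43.2
gripper_force: 61.5
43.15853198472343 61.5127158164978 [ 0.02025689  0.16456039 -2.16575937] [519.32269059 232.36011434 179.07452258] [-3.14080071e+00 -1.63517770e-03 -3.14141147e+00]
4651 -8.576298539570205
plane [-2.01261695e-03  1.90256114e-03 -8.65642201e+00] 3648
[[-19.30169682 -22.39691863 -10.05356552]
 [ 20.41165507  20.83505372  -7.19737077]]
bore y -13.431832779551318 11.811308091843578
ring x -20.371702034965427 -11.362032859463522 13.278181681384986 21.314283729052505
now [519.1 232.3 178.6] [-3.140e+00 -2.000e-03 -3.141e+00] t 19.73 F [ 0.2  0.2 -1.4]
[-30.5, -226.3, -1.2] [-0.001, -0.003, -0.128]
```

View pics/w6.png

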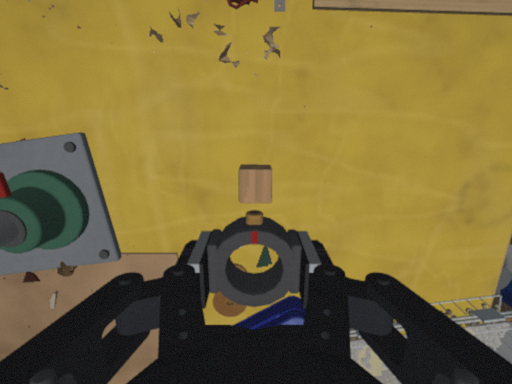

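The collar is held level with the screw towards image-top (254,217), i.e. -x, and the empty block is at (255,183). The collar top sits 8.7 mm above the TCP. Now move to hover over the shaft.

```bash
python3 -m creep '[{"jaw":-1,"xyz":[-4,-30,0],"angular":[0,0,0]},{"jaw":-1,"xyz":[-10,-75,0],"angular":[0,0,-0.03]},{"jaw":-1,"xyz":[-17,-125,0],"angular":[0,0,-0.07]},{"jaw":-1,"xyz":[-24,-175,0],"angular":[0,0,-0.1]},{"jaw":-1,"xyz":[-29,-210,0],"angular":[0,0,-0.127]},{"jaw":-1,"xyz":[-31,-226,10],"angular":[0,0,-0.127]},{"jaw":-1,"xyz":[-31,-226,30],"angular":[0,0,-0.127]},{"jaw":-1,"xyz":[-31,-226,34],"angular":[0,0,-0.127]},{"jaw":-1,"xyz":[-31,-226,34],"angular":[0,0,-0.127]},{"jaw":-1,"xyz":[-31,-226,34],"angular":[0,0,-0.127]}]'
cat > hov.py <<'E'
from h import *
s=ctrl.read_state(); print(s['width'],s['force'],s['torque'],np.round(s['eef_pos'],2),s['tool_rot'])
im,d=viewer.get_image('wrist'); C=cloud('wrist',d); save('w7.png',im)
T=R.from_euler('xyz',s['tool_rot']); P=T.inv().apply((C-s['eef_pos']).reshape(-1,3)).reshape(C.shape)
p=P[(abs(P[...,0])<32)&(abs(P[...,1])<23)&(abs(P[...,2]+8.66)<2)&(d>0)]
b=p[abs(p[:,0])<4]; y=b[:,1]; print('bore y',y[y<0].max(),y[y>0].min())
b=p[abs(p[:,1])<4]; x=b[:,0]; print('ring x',x.min(),x[x<0].max(),x[x>0].min(),x.max(), 'topz',np.median(p[:,2]))
q=C[(np.hypot(P[...,0],P[...,1])<14)&(abs(C[...,2]-125)<4)&(d>0)]
if len(q):
    Q=T.inv().apply(q-s['eef_pos']); print('shaft',len(q),np.percentile(q[:,2],[5,50,95]),np.percentile(Q,[1,99],axis=0)[:,:2])
E
python3 hov.py
```

```text
clock: 20.98
eef_pos: [551.5, 7.7, 146.1]
tool_rot: [3.141, 0.001, -3.013]
force: [0.3, 0.8, -1.1]
width: 43.1
gripper_force: 61.5
43.0855877254979 [ 0.25336102  0.82446264 -1.10593647] [-0.0486661  -0.0051553  -0.01769131] [551.5    7.66 146.12] [ 3.14133550e+00  6.75191613e-04 -3.01318921e+00]
bore y -13.937844997840028 11.64912784031246
ring x -20.55055502896122 -12.099514823518255 12.588262558334316 21.281188414625465 topz -9.248807595692453
shaft 327 [124.68421822 125.85547774 126.85860845] [[ -9.92886758 -10.57884136]
 [ -1.22141926   7.12498177]]
```

View pics/w7.png

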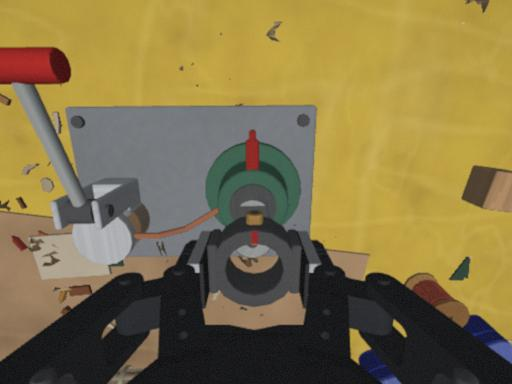

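```bash
python3 -m creep '[{"jaw":-1,"xyz":[1.3,-0.9,0],"angular":[0,0,0]},{"jaw":-1,"xyz":[1.3,-0.9,3],"angular":[0,0,0]},{"jaw":-1,"xyz":[1.3,-0.9,6],"angular":[0,0,0]},{"jaw":-1,"xyz":[1.3,-0.9,8],"angular":[0,0,0]},{"jaw":-1,"xyz":[1.3,-0.9,9.5],"angular":[0,0,0]},{"jaw":-1,"xyz":[1.3,-0.9,11],"angular":[0,0,0]},{"jaw":-1,"xyz":[1.3,-0.9,12],"angular":[0,0,0]},{"jaw":-1,"xyz":[1.3,-0.9,13],"angular":[0,0,0]},{"jaw":-1,"xyz":[1.3,-0.9,13],"angular":[0,0,0]}]'
python3 hov.py
```

```text
clock: 22.15
eef_pos: [550.0, 5.8, 132.7]
tool_rot: [3.142, -0.0, -3.014]
force: [-0.2, -0.6, -1.8]
width: 43.1
gripper_force: 61.5
43.1166533147141 [-0.15475399 -0.58841114 -1.76668953] [-0.09616664  0.02430354 -0.02620465] [550.     5.76 132.74] [ 3.14155137e+00 -1.10529778e-04 -3.01439850e+00]
bore y -13.345261496549337 11.878909561736444
ring x -20.518825056530332 -12.186220478578512 13.067170435111674 21.193023397206254 topz -9.15794414444135
shaft 1253 [124.55382013 125.85127695 127.90554425] [[-13.56363296 -11.92445462]
 [  4.76439858  11.60798224]]
```

The collar's lower rim is around the shaft end with no contact force. Continue down past the screw, slowly.

```bash
python3 -m creep '[{"jaw":-1,"xyz":[0,0,1],"angular":[0,0,0]},{"jaw":-1,"xyz":[0,0,2],"angular":[0,0,0]},{"jaw":-1,"xyz":[0,0,3],"angular":[0,0,0]},{"jaw":-1,"xyz":[0,0,4],"angular":[0,0,0]},{"jaw":-1,"xyz":[0,0,5],"angular":[0,0,0]},{"jaw":-1,"xyz":[0,0,6],"angular":[0,0,0]},{"jaw":-1,"xyz":[0,0,6],"angular":[0,0,0]}]'
python3 -c "
from h import *
for i in range(1):
    s=ctrl.read_state(); print(s['force'],s['torque'],s['eef_pos'],s['tool_rot'])"
```

```text
clock: 23.08
eef_pos: [550.0, 5.8, 126.7]
tool_rot: [3.142, -0.0, -3.014]
force: [0.4, 0.3, -2.6]
width: 43.0
gripper_force: 61.5
[ 0.35706123  0.29102653 -2.59470917] [-0.00428903  0.03092085  0.00145372] [549.96655897   5.77049767 126.70686322] [ 3.14154652e+00 -1.76284951e-04 -3.01436208e+00]
```

```bash
python3 -m creep '[{"jaw":-1,"xyz":[0,0,1.5],"angular":[0,0,0]},{"jaw":-1,"xyz":[0,0,3],"angular":[0,0,0]},{"jaw":-1,"xyz":[0,0,4.5],"angular":[0,0,0]},{"jaw":-1,"xyz":[0,0,6],"angular":[0,0,0]},{"jaw":-1,"xyz":[0,0,7.5],"angular":[0,0,0]},{"jaw":-1,"xyz":[0,0,9],"angular":[0,0,0]},{"jaw":-1,"xyz":[0,0,10],"angular":[0,0,0]},{"jaw":-1,"xyz":[0,0,10],"angular":[0,0,0]}]'
cat > top.py <<'E'
from h import *
s=ctrl.read_state(); print(np.round(s['force'],2),np.round(s['torque'],3),np.round(s['eef_pos'],2),s['tool_rot'])
im,d=viewer.get_image('wrist'); C=cloud('wrist',d); save('w8.png',im); np.save('w8.npy',C)
T=R.from_euler('xyz',s['tool_rot']); P=T.inv().apply((C-s['eef_pos']).reshape(-1,3)).reshape(C.shape)
r=np.hypot(P[...,0]-.6,P[...,1]+.8); ok=(d>0)&(abs(P[...,2]+9)<5)
print('shaft top z',np.percentile(C[ok&(r<7)][:,2],[10,50,90]),'collar top z',np.percentile(C[ok&(r>15.5)&(r<19)][:,2],[10,50,90]))
cv2.imwrite('pics/i.png',cv2.resize(im[200:310,190:320,::-1],None,fx=4.6,fy=4.6,interpolation=2))
E
python3 top.py
```

```text
clock: 24.08
eef_pos: [550.0, 5.8, 116.7]
tool_rot: [3.142, -0.0, -3.014]
force: [0.1, -0.1, -1.9]
width: 43.4
gripper_force: 61.5
[ 0.1 -0.1 -1.9] [-0.004 -0.032  0.005] [549.97   5.76 116.71] [ 3.14153726e+00 -1.97748522e-04 -3.01442311e+00]
shaft top z [124.98074909 125.84873379 126.53271451] collar top z [125.35392933 126.08045665 126.81451577]
```

View pics/i.png

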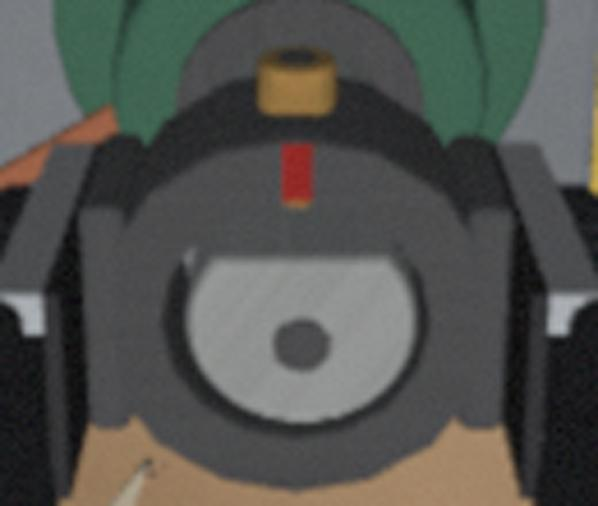

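The collar is on, the screw is at the flat, and the top is about 0.2 mm high. The bore gap is 2.0 mm left and 1.0 mm right. Centre it, lower it slightly, and bring the screw toward the flat.

```bash
python3 -m creep '[{"jaw":-1,"xyz":[0,0.5,0.3],"angular":[0,0,0]},{"jaw":-1,"xyz":[-0.3,0.5,0.3],"angular":[0,0,0]},{"jaw":-1,"xyz":[-0.6,0.5,0.3],"angular":[0,0,0]},{"jaw":-1,"xyz":[-0.8,0.5,0.3],"angular":[0,0,0]},{"jaw":-1,"xyz":[-0.8,0.5,0.3],"angular":[0,0,0]},{"jaw":-1,"xyz":[-0.8,0.5,0.3],"angular":[0,0,0]}]'
python3 -m creep '[{"jaw":-1,"xyz":[-0.2,0,0],"angular":[0,0,0]},{"jaw":-1,"xyz":[-0.3,0,0],"angular":[0,0,0]},{"jaw":-1,"xyz":[-0.3,0,0],"angular":[0,0,0]},{"jaw":-1,"xyz":[-0.3,0,0],"angular":[0,0,0]}]'
python3 -m creep '[{"jaw":-1,"xyz":[-0.2,0,0],"angular":[0,0,0]},{"jaw":-1,"xyz":[-0.3,0,0],"angular":[0,0,0]},{"jaw":-1,"xyz":[-0.3,0,0],"angular":[0,0,0]},{"jaw":-1,"xyz":[-0.3,0,0],"angular":[0,0,0]}]'; python3 top.py
```

```text
clock: 24.88
eef_pos: [550.7, 6.3, 116.5]
tool_rot: [3.142, -0.0, -3.014]
force: [-0.1, -0.2, -1.7]
width: 42.9
gripper_force: 61.5
clock: 25.38
eef_pos: [551.0, 6.4, 116.5]
tool_rot: [3.142, -0.0, -3.014]
force: [-0.1, -0.3, -1.6]
width: 42.9
gripper_force: 61.5
clock: 25.88
eef_pos: [551.3, 6.4, 116.5]
tool_rot: [3.142, -0.0, -3.014]
force: [-0.1, -0.4, -1.7]
width: 42.8
gripper_force: 61.5
[-0.09 -0.41 -1.69] [-0.091  0.027 -0.002] [551.33   6.44 116.5 ] [ 3.14156847e+00 -5.85950238e-05 -3.01434334e+00]
shaft top z [125.07467823 125.78941852 126.52769937] collar top z [125.09210217 125.81873853 126.54340292]
```

Flush to within 0.05 mm, with no contact yet. Creep on in 0.2 mm steps.

```bash
for i in 1; do :; done; python3 -m creep '[{"jaw":-1,"xyz":[-0.3,0,0],"angular":[0,0,0]},{"jaw":-1,"xyz":[-0.3,0,0],"angular":[0,0,0]},{"jaw":-1,"xyz":[-0.3,0,0],"angular":[0,0,0]}]'
python3 -m creep '[{"jaw":-1,"xyz":[-0.2,0,0],"angular":[0,0,0]},{"jaw":-1,"xyz":[-0.2,0,0],"angular":[0,0,0]},{"jaw":-1,"xyz":[-0.2,0,0],"angular":[0,0,0]}]'
python3 -m creep '[{"jaw":-1,"xyz":[-0.2,0,0],"angular":[0,0,0]},{"jaw":-1,"xyz":[-0.2,0,0],"angular":[0,0,0]},{"jaw":-1,"xyz":[-0.2,0,0],"angular":[0,0,0]}]'
```

```text
clock: 26.3
eef_pos: [551.7, 6.4, 116.5]
tool_rot: [3.142, 0.0, -3.014]
force: [-0.1, 0.2, -1.7]
width: 42.9
gripper_force: 61.5
clock: 26.68
eef_pos: [551.8, 6.5, 116.5]
tool_rot: [3.142, -0.0, -3.014]
force: [-0.5, 0.5, -1.8]
width: 43.2
gripper_force: 61.5
clock: 27.05
eef_pos: [551.8, 6.5, 116.4]
tool_rot: [3.142, -0.001, -3.014]
force: [-0.5, 0.3, -1.5]
width: 43.0
gripper_force: 61.5
```

```bash
python3 -m creep '[{"jaw":-1,"xyz":[-0.2,0,0],"angular":[0,0,0]},{"jaw":-1,"xyz":[-0.2,0,0],"angular":[0,0,0]},{"jaw":-1,"xyz":[-0.2,0,0],"angular":[0,0,0]}]'
python3 -m creep '[{"jaw":-1,"xyz":[-0.2,0,0],"angular":[0,0,0]},{"jaw":-1,"xyz":[-0.2,0,0],"angular":[0,0,0]},{"jaw":-1,"xyz":[-0.2,0,0],"angular":[0,0,0]}]'; python3 top.py
```

```text
clock: 27.42
eef_pos: [551.9, 6.5, 116.4]
tool_rot: [3.142, -0.001, -3.014]
force: [-2.6, -0.0, -0.7]
width: 42.8
gripper_force: 61.5
clock: 27.8
eef_pos: [552.0, 6.5, 116.4]
tool_rot: [3.142, -0.001, -3.014]
force: [-3.2, -0.2, 0.1]
width: 43.0
gripper_force: 61.5
[-3.23 -0.21  0.05] [-0.045  0.709  0.052] [551.96   6.52 116.38] [ 3.14155978e+00 -1.06475696e-03 -3.01437696e+00]
shaft top z [125.08486693 125.8430365  126.52932499] collar top z [124.97491915 125.706654   126.43633543]
```

```bash
python3 -m creep '[{"jaw":-1,"xyz":[0,0,-0.1],"angular":[0,0,0]},{"jaw":-1,"xyz":[0,0,-0.1],"angular":[0,0,0]},{"jaw":-1,"xyz":[0,0,-0.1],"angular":[0,0,0]}]'; python3 top.py; python3 - <<'E'
from h import *
C=np.load('w8.npy'); c=np.array([551.3,6.5])
r=np.hypot(C[...,0]-c[0],C[...,1]-c[1])
def fit(m):
    p=C[m]; A=np.c_[p[:,:2]-c,np.ones(len(p))]; g=np.ones(len(p),bool)
    for i in range(4): k=np.linalg.lstsq(A[g],p[g,2],rcond=None)[0]; g=abs(p[:,2]-A@k)<1.5
    return k,g.sum()
ok=abs(C[...,2]-125.5)<4
print('collar',fit(ok&(r>15.5)&(r<19)),'shaft',fit(ok&(r<8)))
E
```

```text
clock: 28.22
eef_pos: [552.0, 6.5, 116.4]
tool_rot: [3.142, -0.001, -3.014]
force: [-4.3, -0.3, -0.6]
width: 43.2
gripper_force: 61.5
[-4.31 -0.34 -0.57] [-0.111  0.917 -0.036] [551.99   6.51 116.43] [ 3.14154472e+00 -1.00335981e-03 -3.01442421e+00]
shaft top z [125.02980381 125.7521744  126.47821028] collar top z [125.02457391 125.73232089 126.4670501 ]
collar (array([-2.85361340e-03, -1.49173649e-03,  1.25719594e+02]), np.int64(1533)) shaft (array([3.73965183e-03, 6.89527652e-03, 1.25739865e+02]), np.int64(789))
```

View pics/i.png

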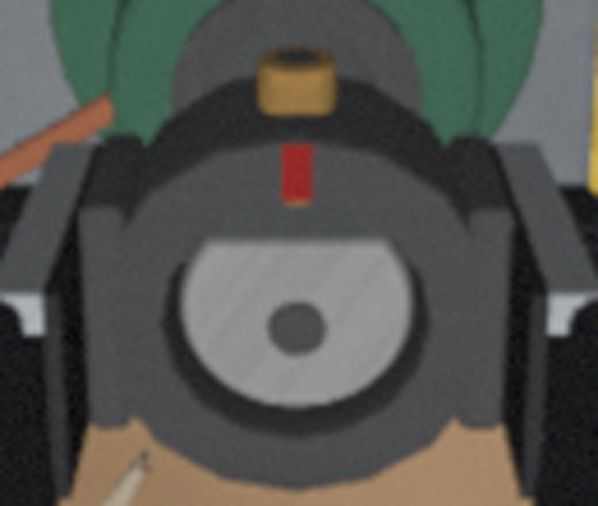

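The picture shows the shaft centred sideways in the bore (gaps at 165–182 and 412–427), the screw and red mark square to the flat at (297,240), and the tops flush and level. The contact force is about 4 N. Handing in.

```bash
python3 -c "
from cell import ctrl
print(ctrl.finish_job())"
```

```text
the job is handed in; nothing more can be done
None
```

I pumped three full strokes, turned the flat to within about half a degree of the pointer, and handed in at about 28 s with the collar held on the shaft: level, its top flush, and the screw resting on the flat at about 4 N; I didn't touch the tin or spool.

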